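# Lock the red stick blender on to spin itself dry

## Task

The two rinsed stick blenders lie trigger-up in their drying cradles. Set the red one running hands-free so it spins itself dry: squeeze its trigger down, push its yellow side lock button fully home into its housing while the trigger is held, then let the trigger up so that the lock holds it on. Do not touch the blue blender.

Things in the scene. Friction and masses are not known exactly. Their poses are not given: they have to be found in the camera images.
- red_blender_press (a point): Fixed point: centre of the top of the red blender's released trigger, 105 mm above the table. Axes: x along the handle to the steel shaft, y across it to the yellow lock button, z up. The blender is fixed in a white cradle, its handle 66 mm wide. The trigger is a flat grey paddle, 78 (x) by 52 (y) mm; red humps rise 3 mm above it beyond x = -67 and +44 mm.
- red_blender_trigger (a joint): Trigger travel straight down, m: 0 released, 0.014 at its hard stop. Spring 4 N at the start, 11 N at the stop. The lock button is blocked until the trigger is more than 0.009 down; with the lock home, the let-up trigger is caught and rests at about 0.008.
- red_blender_lock (a joint): Yellow lock button, travel to +y in m: 0 off, 0.010 home. 2.5 N moves it; it stays where left. A block 30 mm long (x = 0 centred), 3 to 17 mm above the released trigger; its face to push looks to -y at y = 14 mm, its black housing (50 mm long, 20 mm above the trigger) begins at y = 27.5 mm. Shut fingertips pressing the trigger at y = -12 mm can slide to +y and push it.
- blue_blender: Bystander: fixed blender of the same build, blue handle, own cradle. Origin on the table under its trigger's centre, x to its shaft, y to its lock button; spans x -126 to +280, y -55 to +55 mm, 125 mm high. A loose white mug (80 mm wide, 90 high) stands between the blenders, nearer the robot; a coffee jar and a steel jug at the far corners.

How it is judged (in metres and radians):
On the way, in this order (a step that is already met when the one before it is completed fails the run):
1. the red blender's trigger is squeezed, more than 9 mm down, its lock button still out (value of joint red_blender_trigger above 0.009 m and value of joint red_blender_lock below 0.004 m), for 0.1 s.
2. with the trigger held down, the lock button is pushed in by more than 6 mm (value of joint red_blender_trigger above 0.0065 m and value of joint red_blender_lock above 0.006 m), for 0.1 s.
At the end, for the whole second after the job is handed in: The red blender's lock button is in by more than 6 mm of its 10 mm and its trigger, let go, is held on by the lock, 6 to 9.5 mm down (value of joint each of red_blender_lock, red_blender_trigger above 0.006 m and value of joint red_blender_trigger below 0.0095 m); the robot touches nothing.
It fails at once if the blue blender is touched (more than 1 N) (contact force between any of the fingers, the arm and blue_blender above 1 N).
It also fails if it takes over 32 s, if anything falls off the work surface, if the arm or the gripper's body presses on something with over 40 N, if the wrist force passes 120 N, or if a joint passes its speed limit or range.

## Robot

A 6-joint arm with a two-finger parallel gripper is mounted at the origin on the work surface. World frame = base frame: x ahead of the robot, y to its left, z up, the work surface at z = 0. Lengths are in m, angles in degrees, forces in N, time in s.
With the tool pointing down it reaches from about 0.375 to 0.9 m from the base axis. Payload 3.1 kg.
Tool frame: the origin (TCP) lies at the very end of the fingers, on their centre line; the grasp point (between the pads) lies 19 mm behind it; z points along the fingers, y is the line along which they close (so a half turn about z gives the same grasp; the last joint's range is limited). The gripper opens to 87 mm and grips with 3 to 60 N. Pads are 19 mm wide; open, the fingers measure 117 mm over their backs; the gripper's body (75 mm by 190 mm) begins 51 mm behind the grasp point.
Start: joints at [-74.685, 30.224, 82.088, -0, 67.689, -10.227], TCP at [0.27, -0.564, 0.223] pointing down, gripper open.
Joint ranges: [-176.69, 176.69], [-43.24, 126.21], [12.49, 139.97], [-82, 262], [0, 151.66], [-163.58, 163.58]. Speed limits (degrees/s): [159.86, 159.86, 180, 180, 180, 180].

## Interface

Orientations are given as a 3x3 rotation matrix whose columns are the frame's x, y, z axes.
In Python, from rig import bot, imaging gives the robot as it stands.
- The arm moves only by the tool drive_tool, never from a script. Its argument "deltas" is text: rows parted by semicolons, each of 5 numbers parted by spaces: the finger opening in mm, from 0 to 87, then the shift along the world's x, y, z in mm, then the turn about the world's z in rad. In form: jaw dx dy dz twist; .... A call has 1 to 12 rows; each row is the pose to reach, as a shift and turn from the pose commanded when the call began; what a row does not reach only later rows make up. A row lasts 1/10 s, in which the tool goes at most 50 mm and 8.59 degrees, less where a joint would pass 70% of its speed; a pose out of reach is approached as far as the arm can. A call with a gripper value outside its range is refused whole. The fingers move at their own pace and stop on an object; the grip force is fixed at half the most. Time passes only in rows, so rows that repeat a pose let the fingers close. It gives the time, the measured TCP pose, the force, the opening and the grip force at its end, in the units of the state.
- bot.read_state(): the state, without advancing time (a new reading comes with each control period).
- imaging.capture(name): name is "scene" or "top"; returns the picture (384x512x3 uint8, red, green, blue); there is no depth.
- imaging.camera_model(name): a dict with "fx", "fy", "cx", "cy" (pixels), "dist" ([k1, k2, p1, p2, k3] as OpenCV has them; the pictures are not rectified), "T" (4x4, takes a point from camera to world coordinates). Camera axes: x right, y down, z forward; pixel columns grow to the right and rows downward; lengths in m; the calibration is good to about 2 mm. A picture is of the moment at which its call begins. camera_model takes no time and is no camera call.
- bot.hand_in(): hands the job in; it is judged then, once.
The state is a dict: "time_s": time; "joint_positions": joint angles; "qvel": joint speeds; "tau": joint torques, N m; "position": TCP position; "tcp_rot": TCP orientation; "force": force on the tool from outside, world axes, zero at the start; "moment": the same for the moment, N m; "opening": opening from 0.0 (shut) to 1.0 (fully open); "grasp_force": force on a finger pad.
Only numpy, scipy, OpenCV 4.12 (cv2) and the standard library are available. Lean on these libraries where they do the work, as an engineer would, in place of code of your own. Each camera call takes 0.05 s, during which the arm holds its last target. There are 200 camera calls.

## Working session

There is one attempt and no reset: what is moved stays moved. The work goes in short steps, Python scripts to look and compute and a tool call to move; the robot and the scene stay as the last step left them, time stands still between calls to the robot, and variables do not carry over. Pictures are saved under pics/ and viewed, at most 10 in all, crops included, and the job is handed in when it is done.

Besides the shell and the picture viewer there is one more tool, called after "Emit:" in YAML: its name, and indented under it one key for each argument. drive_tool: Moves the arm, as the interface text tells. Its arguments: {"type":"object","properties":{"deltas":{"type":"string"}},"required":["deltas"]}

```bash
mkdir -p pics
python3 - <<'E'
from rig import bot, imaging
import cv2,numpy as np
for n in("scene","top"):
    im=imaging.capture(n);cv2.imwrite(f"pics/{n}0.png",im[:,:,::-1])
    m=imaging.camera_model(n);print(n,{k:np.round(v,4).tolist() for k,v in m.items()})
s=bot.read_state();print(s)
E
```

```text
scene {'fx': 461.7105, 'fy': 461.7105, 'cx': 253.0385, 'cy': 186.6888, 'dist': [-0.1478, 0.0, 0.0, 0.0, 0.0], 'T': [[0.4496, 0.5757, -0.6829, 1.0708], [0.8932, -0.2971, 0.3375, -0.2791], [-0.0086, -0.7617, -0.6478, 0.6263], [0.0, 0.0, 0.0, 1.0]]}
top {'fx': 459.7762, 'fy': 459.7762, 'cx': 259.2533, 'cy': 188.2313, 'dist': [0.0031, 0.0, 0.0, 0.0, 0.0], 'T': [[-0.0235, -0.9901, 0.1386, 0.4072], [-0.9991, 0.0185, -0.0369, 0.0177], [0.034, -0.1394, -0.9897, 0.9501], [0.0, 0.0, 0.0, 1.0]]}
{'time_s': 0.1, 'joint_positions': array([-7.46839955e+01,  3.02744134e+01,  8.21499377e+01,  3.87218924e-04,
        6.76901505e+01, -1.02269716e+01]), 'qvel': array([ 0.00589249, -0.09012415, -0.10810769,  0.06166093,  0.09388827,
       -0.13952848]), 'tau': array([-1.86822717e-04, -4.40986311e+01, -1.77151322e+01,  6.34568045e-02,
        5.34081529e-02, -4.22113033e-05]), 'position': array([ 0.26934373, -0.56324042,  0.22165624]), 'tcp_rot': array([[ 9.02263319e-01,  4.31185148e-01, -5.21839442e-04],
       [ 4.31185312e-01, -9.02261329e-01,  1.92910278e-03],
       [ 3.60964920e-04, -1.96556818e-03, -9.99998003e-01]]), 'force': array([-0.63947695, -0.82777082,  0.54634567]), 'moment': array([ 0.08214027,  0.00782425, -0.02741355]), 'grasp_force': 0.0, 'opening': 1.0023294042273618}
```

View pics/top0.png

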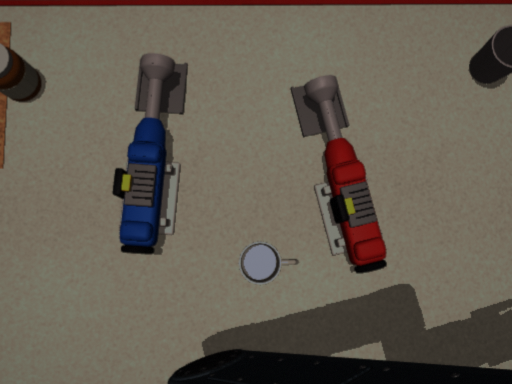

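View pics/scene0.png

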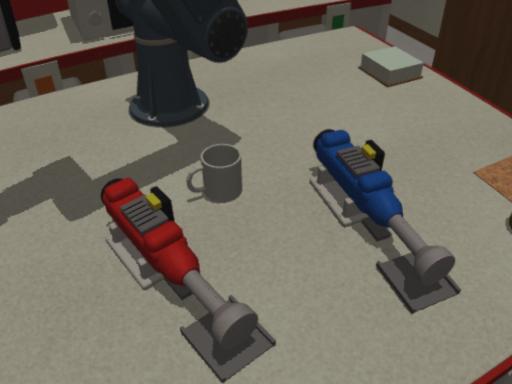

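The top view shows the red blender with its trigger near (358,204), its yellow button at (350,206) and its shaft running up and left to (322,90). The scene view shows the red trigger near (145,213) and its button at (154,201). The mug is clear of the red blender.

```bash
cat > h.py <<'E'
import numpy as np,cv2
from rig import imaging
def ray(n,uv):
    m=imaging.camera_model(n);K=np.array([[m['fx'],0,m['cx']],[0,m['fy'],m['cy']],[0,0,1]])
    p=cv2.undistortPoints(np.float64(uv).reshape(-1,1,2),K,np.array(m['dist'])).reshape(-1,2)
    T=np.array(m['T']);return T[:3,3],np.c_[p,np.ones(len(p))]@T[:3,:3].T
def plane(n,uv,z):
    o,d=ray(n,uv);return o+d*((z-o[2])/d[:,2])[:,None]
def tri(a,b):
    o1,d1=ray("scene",a);o2,d2=ray("top",b);d1=d1[0];d2=d2[0]
    s=np.linalg.lstsq(np.c_[d1,-d2],o2-o1,rcond=None)[0]
    p,q=o1+s[0]*d1,o2+s[1]*d2;return (p+q)/2,np.linalg.norm(p-q)
E
python3 - <<'E'
from h import *
boxes={"top":(305,120,400,280),"scene":(90,165,210,300)}
yc={}
out=[]
for n,(a,b,c,d) in boxes.items():
    im=cv2.imread(f"pics/{n}0.png");hsv=cv2.cvtColor(im,cv2.COLOR_BGR2HSV)
    box=np.zeros(im.shape[:2],np.uint8);box[b:d,a:c]=255
    y=cv2.inRange(hsv,(22,120,70),(35,255,255))&box
    r=(cv2.inRange(hsv,(0,150,60),(8,255,255))|cv2.inRange(hsv,(172,150,60),(180,255,255)))&box
    v,u=np.nonzero(y);yc[n]=(u.mean(),v.mean());print(n,"yellow",yc[n],len(u),cv2.minAreaRect(np.c_[u,v].astype(np.float32)))
    hull=cv2.convexHull(np.argwhere(r)[:,::-1].astype(np.int32))
    print(n,"red",cv2.minAreaRect(hull))
    if n=="top":
        print("yellow top z.122",plane(n,[yc[n]],.122))
        v,u=np.nonzero(r);P=plane(n,np.c_[u,v],.1)[:,:2].astype(np.float32)
        R=cv2.minAreaRect(P);print("red rect",R,cv2.boxPoints(R).tolist())
    cv2.imwrite(f"pics/c_{n}.png",cv2.resize(im[b:d,a:c],None,fx=4,fy=4,interpolation=cv2.INTER_CUBIC)[:600])
print(tri([yc["scene"]],[yc["top"]]))
E
```

```text
top yellow (np.float64(349.6693548387097), np.float64(205.59677419354838)) 124 ((349.7647705078125, 205.55885314941406), (16.492422103881836, 7.518604278564453), 75.96376037597656)
top red ((354.7132568359375, 199.8737030029297), (128.3037872314453, 33.813087463378906), 75.11373901367188)
yellow top z.122 [[ 0.48815229 -0.17729539  0.122     ]]
red rect ((0.5029609799385071, -0.19200202822685242), (0.23996776342391968, 0.06472130119800568), 11.716991424560547) [[0.3789055049419403, -0.1846817433834076], [0.3920489549636841, -0.2480544149875641], [0.6270164251327515, -0.19932231307029724], [0.6138730049133301, -0.13594964146614075]]
scene yellow (np.float64(153.3048780487805), np.float64(200.8109756097561)) 164 ((153.5, 201.0), (17.677669525146484, 10.606600761413574), 45.0)
scene red ((151.7377166748047, 229.88522338867188), (124.70791625976562, 45.83720397949219), 50.19443130493164)
(array([ 0.48898682, -0.17776276,  0.11630241]), np.float64(0.00180103427227412))
```

View pics/c_top.png

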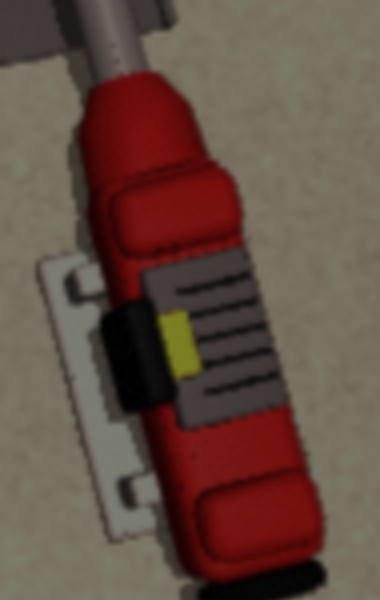

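View pics/c_scene.png

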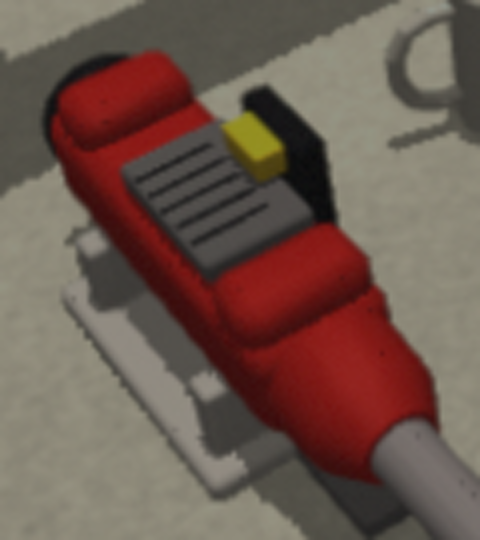

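The crops show the paddle as a grey quad. In the top crop its corners are about (142,272), (243,248), (288,405) and (183,430). In the scene crop they are about (122,172), (217,122), (315,212) and (210,272). The button is between the paddle and the black housing.

Run:
```python
from h import *
for n,off,c in(("top",(305,120),[(142,272),(243,248),(288,405),(183,430)]),("scene",(90,165),[(122,172),(217,122),(315,212),(210,272)]),
 ("top",(305,120),[(158,316),(188,310),(201,372),(174,377)])):
    P=plane(n,(np.array(c)+.5)/4-.5+np.array(off),.105 if c[0][0]!=158 else .122)
    print(n,P.round(4).tolist(),P.mean(0).round(4))
    e=np.diff(np.r_[P,P[:1]],axis=0)[:,:2];print(np.linalg.norm(e,axis=1).round(4),np.degrees(np.arctan2(e[:,1],e[:,0])).round(1))
```

```text
top [[0.5239, -0.1651, 0.105], [0.5343, -0.2133, 0.105], [0.4604, -0.2302, 0.105], [0.4499, -0.1806, 0.105]] [ 0.4921 -0.1973  0.105 ]
[0.0493 0.0759 0.0507 0.0756] [ -77.7 -167.1  102.    11.8]
scene [[0.4673, -0.2305, 0.105], [0.4549, -0.185, 0.105], [0.5274, -0.1649, 0.105], [0.5409, -0.2135, 0.105]] [ 0.4976 -0.1985  0.105 ]
[0.0472 0.0753 0.0504 0.0756] [ 105.2   15.5  -74.5 -167. ]
top [[0.5011, -0.1678, 0.122], [0.5036, -0.1817, 0.122], [0.4751, -0.1862, 0.122], [0.4731, -0.1737, 0.122]] [ 0.4882 -0.1773  0.122 ]
[0.0142 0.0288 0.0126 0.0286] [ -79.9 -171.1   99.2   12. ]
```

Emit:
drive_tool:
  deltas: "0 15 25 0 -0.03; 0 38 60 0 -0.06; 0 62 98 0 -0.09; 0 87 137 0 -0.12; 0 112 176 0 -0.15; 0 137 215 0 -0.18; 0 162 254 0 -0.2; 0 187 293 0 -0.227; 0 208 327 0 -0.227; 0 220 346 0 -0.227; 0 226 355 0 -0.227; 0 226 355 0 -0.227"

```text
time_s: 1.3
position: [0.4958, -0.2079, 0.2223]
tcp_rot: [[0.976, 0.219, -0.0], [0.219, -0.976, 0.0], [-0.0, -0.0, -1.0]]
force: [0.5, -0.1, -1.0]
opening: 0.033
grasp_force: 0.0
```

Emit:
drive_tool:
  deltas: "0 0 0 -20 0; 0 0 0 -45 0; 0 0 0 -70 0; 0 0 0 -85 0; 0 0 0 -93 0; 0 0 0 -95 0; 0 0 0 -95 0; 0 0 0 -95 0"

```text
time_s: 2.1
position: [0.496, -0.2096, 0.1284]
tcp_rot: [[0.976, 0.217, 0.001], [0.217, -0.976, -0.001], [0.001, 0.001, -1.0]]
force: [0.1, -0.5, 0.6]
opening: 0.005
grasp_force: 0.0
```

Run:
```python
from rig import bot,imaging
import cv2,numpy as np
a=imaging.capture("top")[120:270,290:420];b=imaging.capture("scene")[130:280,80:230]
z=lambda i:cv2.resize(i[:,:,::-1],None,fx=2.8,fy=4,interpolation=2) if 0 else cv2.resize(i[:,:,::-1],None,fx=2.8,fy=2.8,interpolation=2)
cv2.imwrite("pics/pre.png",np.hstack([z(a),z(b)]))
s=bot.read_state();print(s['position'],s['force'],s['opening'],s['tcp_rot'].round(3).tolist())
```

```text
[ 0.49600472 -0.20931926  0.12843038] [ 1.33005726 -0.88872989  0.31006358] 0.003056412348447863 [[0.976, 0.217, 0.002], [0.217, -0.976, -0.001], [0.001, 0.001, -1.0]]
```

View pics/pre.png

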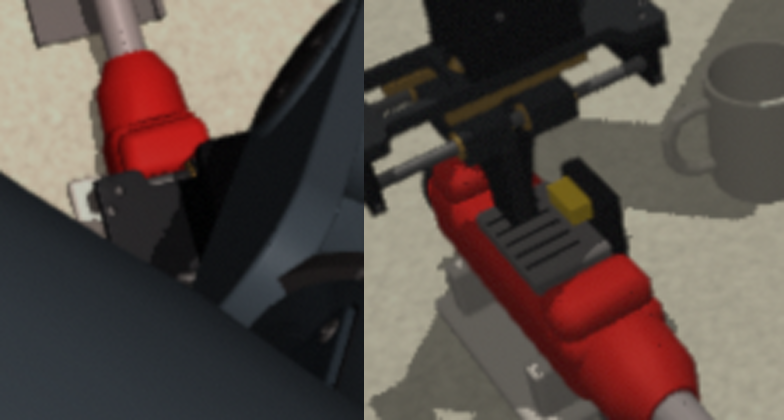

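The picture shows the shut fingertips at about (520,220) over the paddle, to the left of the button at (570,200) and clear of it. I'll press now.

Emit:
drive_tool:
  deltas: "0 0 0 -10 0; 0 0 0 -18 0; 0 0 0 -23 0; 0 0 0 -27 0; 0 0 0 -31 0; 0 0 0 -34 0; 0 0 0 -36 0; 0 0 0 -36 0; 0 0 0 -36 0; 0 0 0 -36 0"

```text
time_s: 3.2
position: [0.4951, -0.2085, 0.0924]
tcp_rot: [[0.976, 0.217, -0.001], [0.217, -0.976, 0.0], [-0.001, -0.001, -1.0]]
force: [-1.9, 1.2, 10.8]
opening: 0.008
grasp_force: 5.3
```

Emit:
drive_tool:
  deltas: "0 -0.9 3.9 0 0; 0 -1.7 7.8 0 0; 0 -2.4 10.7 0 0; 0 -2.8 12.7 0 0; 0 -3.2 14.6 0 0; 0 -3.7 16.6 0 0; 0 -4.1 18.5 0 0; 0 -4.5 20.5 0 0; 0 -4.5 20.5 0 0; 0 -4.5 20.5 0 0; 0 -4.5 20.5 0 0"

```text
time_s: 4.3
position: [0.4948, -0.1927, 0.0936]
tcp_rot: [[0.976, 0.218, 0.009], [0.218, -0.976, -0.009], [0.007, 0.01, -1.0]]
force: [0.5, -5.7, 9.3]
opening: 0.007
grasp_force: 5.5
```

Emit:
drive_tool:
  deltas: "0 -0.4 2 -1 0; 0 -0.9 3.9 -1 0; 0 -1.3 5.9 -1 0; 0 -1.3 5.9 -1 0; 0 -1.3 5.9 -1 0; 0 -1.3 5.9 -1 0"

```text
time_s: 4.9
position: [0.494, -0.1874, 0.093]
tcp_rot: [[0.976, 0.218, 0.01], [0.218, -0.976, -0.01], [0.007, 0.012, -1.0]]
force: [0.2, -8.1, 11.1]
opening: 0.006
grasp_force: 6.0
```

Run:
```python
from rig import bot,imaging
import cv2
b=imaging.capture("scene")[150:270,90:220]
cv2.imwrite("pics/mid.png",cv2.resize(b[:,:,::-1],None,fx=4,fy=4,interpolation=2))
s=bot.read_state();print(s['position'],s['force'])
```

```text
[ 0.49401309 -0.18743397  0.09299471] [ 0.99432148 -6.02783423 11.23037069]
```

View pics/mid.png

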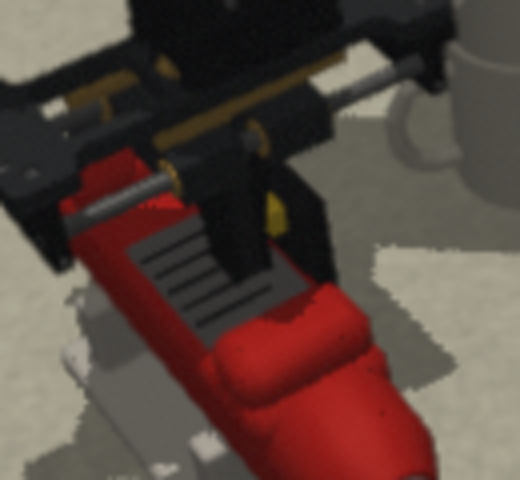

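The yellow strip at (275,215) is now narrow, so the button is most of the way in. I'll push a little further to reach its stop.

Emit:
drive_tool:
  deltas: "0 -0.4 2 0 0; 0 -0.9 4 0 0; 0 -0.9 4 0 0; 0 -0.9 4 0 0; 0 -0.9 4 0 0"

```text
time_s: 5.45
position: [0.4932, -0.1839, 0.093]
tcp_rot: [[0.976, 0.219, 0.01], [0.219, -0.976, -0.011], [0.008, 0.012, -1.0]]
force: [0.2, -9.9, 11.1]
opening: 0.005
grasp_force: 8.0
```

Emit:
drive_tool:
  deltas: "0 -0.4 1.5 0 0; 0 -0.7 3 0 0; 0 -0.7 3 0 0; 0 -0.7 3 0 0; 0 -0.7 3 0 0"

```text
time_s: 5.95
position: [0.4933, -0.1839, 0.0931]
tcp_rot: [[0.975, 0.22, 0.012], [0.22, -0.975, -0.015], [0.008, 0.018, -1.0]]
force: [-1.9, -17.1, 8.5]
opening: 0.01
grasp_force: 11.1
```

Run:
```python
from rig import bot,imaging
import cv2
b=imaging.capture("scene")[150:270,90:220]
cv2.imwrite("pics/mid2.png",cv2.resize(b[:,:,::-1],None,fx=4,fy=4,interpolation=2))
s=bot.read_state();print(s['position'],s['force'])
```

```text
[ 0.49331425 -0.18386945  0.09314362] [ -1.3947848  -17.14895606   7.59732255]
```

View pics/mid2.png

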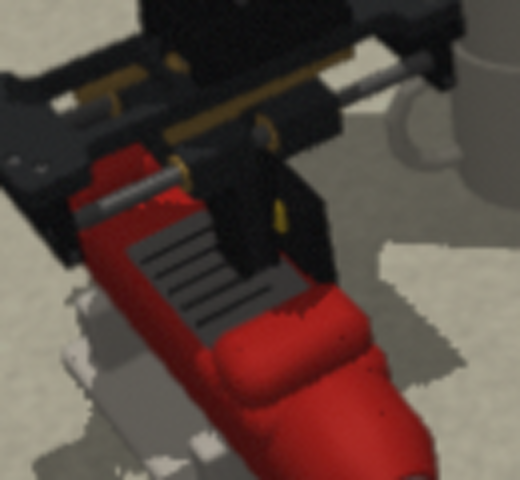

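It has stopped moving and the side force has jumped to 17 N, with only a sliver of yellow left at (280,215), so the button is home. I'll back off sideways and then lift.

Emit:
drive_tool:
  deltas: "0 0.9 -4 0 0; 0 1.7 -8 0 0; 0 2.6 -12 0 0; 0 3.5 -16 0 0; 0 3.5 -16 0 0; 0 3.5 -16 6 0; 0 3.5 -16 14 0; 0 3.5 -16 30 0; 0 3.5 -16 60 0; 0 3.5 -16 100 0; 0 3.5 -16 130 0; 0 3.5 -16 130 0"

```text
time_s: 7.2
position: [0.4942, -0.1933, 0.2246]
tcp_rot: [[0.976, 0.217, 0.008], [0.217, -0.976, -0.006], [0.007, 0.007, -1.0]]
force: [0.3, -0.5, 0.0]
opening: 0.006
grasp_force: 0.0
```

Emit:
drive_tool:
  deltas: "0 -25 -40 0 0; 0 -50 -80 0 0; 0 -75 -120 0 0; 0 -95 -155 0 0; 0 -100 -160 0 0; 0 -100 -160 0 0; 0 -100 -160 0 0"

```text
time_s: 7.9
position: [0.3914, -0.3502, 0.2196]
tcp_rot: [[0.976, 0.217, -0.001], [0.217, -0.976, 0.002], [-0.001, -0.002, -1.0]]
force: [1.2, -0.3, 0.3]
opening: 0.007
grasp_force: 0.0
```

Run:
```python
from rig import bot,imaging
import cv2
b=imaging.capture("scene")[150:270,90:220]
cv2.imwrite("pics/end.png",cv2.resize(b[:,:,::-1],None,fx=4,fy=4,interpolation=2))
s=bot.read_state();print(s['position'],s['force'],s['time_s'])
```

```text
[ 0.39175922 -0.34998164  0.21987101] [ 0.71060556 -1.275325    0.61252835] 7.95
```

View pics/end.png

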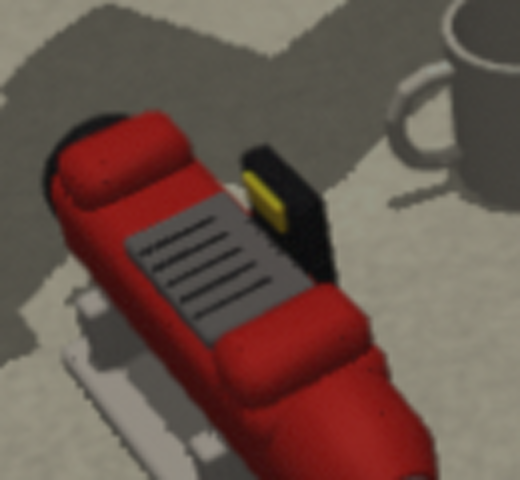

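The button at (265,200) sits home in its housing, the trigger is held down, sunk below the red handle, and the arm is clear.

```bash
python3 -c "
from rig import bot
print(bot.hand_in())"
```

```text
the job is handed in; nothing more can be done
None
```

The job is handed in: in the last picture the red blender's lock button is home and its trigger is caught down by it, the arm is clear, and the blue blender was never approached; the hand-in returned no verdict.

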